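Fetch the stepped pulley from behind the containers

TASK

Clear the tin, the can and the bottle out of the wooden tray and stand all three on the black rubber mat; then, while they wait there, fetch the stepped pulley that they hem in and set it, wide step down, flat inside the raised ring of the grey stand. Then put each of the three containers back in the tray, upright, on the very spot where it stood at the start, let go of everything, and do not knock a container over or disturb the loose ball bearing and the sanding block.

Things in the scene. Friction and masses are not known exactly. Their poses are not given: they have to be found in the camera images.
- tin_mid (a point): Plain round steel tin with a paper label, upright: 56 mm across, 95 mm high, about 0.45 kg. The point is its centre, 47.5 mm above its underside; z up its axis. Stands in the tray at the start on one of three spots around the pulley.
- can_mid (a point): Square aluminium can with a paper label and a small black screw cap off-centre on top, upright: 52 by 52 mm in plan, 104 mm high without the 10 mm cap, about 0.45 kg. The point is the centre of its body, 52 mm above its underside; x and y are square to its flat sides, z up. Stands in the tray at the start; its sides are turned up to 0.2 rad from the tray's.
- bottle_mid (a point): White plastic bottle with a tall grey cap, upright: body 58 mm across up to 58 mm high, then a sloping shoulder to a 30 mm neck; cap 34 mm across, from 80 to 114 mm above its underside; about 0.3 kg. The point is on its axis, 57 mm above its underside; z up. Stands in the tray at the start.
- pulley_mid (a point): Aluminium two-step pulley lying flat, wide step down: lower step 66 mm across and 16 mm high, upper step 50 mm across from 16 to 40 mm above its underside; about 0.35 kg. The point is on its axis, 20 mm above its underside; z up. At the start it lies in the tray with a container about 70 mm (centre to centre) to its left, its right and in front of it (towards the tray's -x).
- tray: Fixed shallow wooden tray, 220 mm (its x) by 226 mm (its y), floor 6 mm thick, rim 6 mm wide and 20 mm high measured from the bench. Origin at the centre of its underside, on the bench; its x axis points from the front (robot side) to the back, within 0.25 rad of the world's. At the start, in the tray's frame, the pulley lies at about x = 35, y = 0 mm, and the containers, in any order, stand at about (35, 70), (35, -70) and (-37, 0) mm.
- mat: Fixed black rubber mat, 210 by 210 mm, 4 mm thick, empty at the start: the side area. Origin at the centre of its underside, on the bench; x and y along its edges.
- seat (a point): Middle of the round seat on the grey stand, at the height of the seat's surface, 24 mm above the bench. The stand is fixed, 130 by 130 by 24 mm; round the seat is a steel ring, 90 mm inside, 106 mm outside, 8 mm high above the surface. Axes along the stand's edges, z up.
- bearing: Steel ball bearing with a dark seal, lying flat on the bench, 60 mm across and 18 mm high. Origin at the centre of its underside. Leave it alone.
- sander: Cork sanding block, 65 by 40 by 22 mm, lying on the bench. Origin at the centre of its underside. Leave it alone.

How it is judged (in metres and radians):
On the way, in this order (a step that is already met when the one before it is completed fails the run):
1. tin, can and bottle all stand upright on the mat, let go (x of tin_mid in the frame of mat between -0.085 and 0.085 m and y of tin_mid in the frame of mat between -0.085 and 0.085 m and z of tin_mid in the frame of mat between 0.0435 and 0.0595 m and contact force between the fingers and tin below 0.3 N and linear speed of each of tin, can, bottle below 0.03 m/s and angle between each of tin_mid, can_mid, bottle_mid's own z axis and vertical below 0.12 rad and x of can_mid in the frame of mat between -0.085 and 0.085 m and y of can_mid in the frame of mat between -0.085 and 0.085 m and z of can_mid in the frame of mat between 0.048 and 0.064 m and contact force between the fingers and can below 0.3 N and x of bottle_mid in the frame of mat between -0.085 and 0.085 m and y of bottle_mid in the frame of mat between -0.085 and 0.085 m and z of bottle_mid in the frame of mat between 0.053 and 0.069 m and contact force between the fingers and bottle below 0.3 N), for 0.2 s.
2. with the three still standing on the mat, the pulley lies flat inside the ring of the stand, let go (all of step 1 and horizontal distance between pulley_mid and seat below 0.014 m and z of pulley_mid in the frame of seat between 0.015 and 0.025 m and contact force between the fingers and pulley below 0.3 N and linear speed of pulley below 0.03 m/s and angle between pulley_mid's own z axis and vertical below 0.12 rad), for 0.2 s.
At the end, for the whole second after the job is handed in: The pulley lies flat (within 0.12 rad), wide step down, inside the ring, within 14 mm of the seat's middle; tin, can and bottle each stand upright (within 0.12 rad) within 15 mm of where they stood at the start (their turn does not matter); all are let go and at rest (horizontal distance between pulley_mid and seat below 0.014 m and z of pulley_mid in the frame of seat between 0.015 and 0.025 m and contact force between the fingers and pulley below 0.3 N and linear speed of each of pulley, tin, can, bottle below 0.03 m/s and angle between each of pulley_mid, tin_mid, can_mid, bottle_mid's own z axis and vertical below 0.12 rad and distance of each of tin_mid, can_mid, bottle_mid from where it was at the start of the episode below 0.015 m and contact force between the fingers and tin below 0.3 N and contact force between the fingers and can below 0.3 N and contact force between the fingers and bottle below 0.3 N); the robot touches nothing.
It fails at once if a container is knocked over (angle between any of tin_mid, can_mid, bottle_mid's own z axis and vertical above 0.6 rad).
It fails at once if the bearing or the sanding block is disturbed (moved by more than 30 mm) (distance of any of bearing, sander from where it was at the start of the episode above 0.03 m).
It also fails if it takes over 152 s, if anything falls off the work surface, if the arm or the gripper's body presses on something with over 40 N, if the wrist force passes 120 N, or if a joint passes its speed limit or range.

ROBOT

A 6-joint arm with a two-finger parallel gripper is mounted at the origin on the work surface. World frame = base frame: x ahead of the robot, y to its left, z up, the work surface at z = 0. Lengths are in mm, angles in rad, forces in N, time in s.
With the tool pointing down it reaches from about 350 to 975 mm from the base axis. Payload 7.1 kg.
Tool frame: the origin (TCP) lies at the very end of the fingers, on their centre line; the grasp point (between the pads) lies 19 mm behind it (ctrl.grasp_offset is the distance from the TCP to the grasp point, in mm); z points along the fingers, y is the line along which they close (so a half turn about z gives the same grasp; the last joint's range is limited). The gripper opens to 88 mm and grips with 3 to 60 N. Pads are 20 mm wide; open, the fingers measure 115 mm over their backs; the gripper's body (75 mm by 178 mm) begins 61 mm behind the grasp point.
Start: joints at [1.295, 0.423, 1.63, -0, 1.089, -0.019], TCP at [158.71, 604.496, 222.675] pointing down, gripper open.
Joint ranges: [-3, 3], [-0.9, 2.11], [0.09, 2.58], [-1.31, 4.45], [0.11, 2.69], [-2.54, 2.54]. Speed limits (rad/s): [2.39, 2.39, 3.01, 3.14, 3.14, 3.14].

INTERFACE

Orientations are given as a rotation vector (axis times angle).
In Python, from workcell import ctrl, viewer, ticket, models gives the robot as it stands.
- The arm moves only by the tool play_rows, never from a script. Its arguments are lists of equal length, an entry for each row: "dp": the shift along the world's x, y, z in mm, a list of three; "yaw": the turn about the world's z in degrees. In form: {"dp": [[tx, ty, tz], ...], "yaw": [yaw, ...]}. A call has 1 to 8 rows; each row shifts and turns the commanded pose from where the row before left it; what a row does not reach is not made up. A row lasts 1/12 s, in which the tool goes at most 41.7 mm and 7.16 degrees, less where a joint would pass 70% of its speed; a pose out of reach is approached as far as the arm can. A call is refused whole if a number of a shift passes 41.7 or a number of a turn 7.16, either way. A call with a gripper value outside its range is refused whole. "gripper" is the closure, from 0 (fully open) to 1 (shut), set as the call begins (left out, the last holds). The fingers move at their own pace and stop on an object; the grip force is fixed at half the most. Time passes only in rows, so rows that do not move let the fingers close. It gives the time, the measured TCP pose, the force, the opening and the grip force at its end, in the units of the state.
- ctrl.get_obs(): the state, without advancing time (a new reading comes with each control period).
- viewer.get_image(name): name is "scene" or "top"; returns a dict with "pixels" (480x640x3 uint8, red, green, blue), "range_z" (480x640 float32, mm along the optical axis (not along the pixel's ray), 0 where there is no reading), "fx", "fy", "cx", "cy" (pixels), "T" (4x4, takes a point from camera to world coordinates). Camera axes: x right, y up, looking along -z (the intrinsics and any distortion apply to the point x, -y, -z); pixel columns grow to the right and rows downward; lengths in mm; the calibration is good to about 2 mm. A picture is of the moment at which its call begins.
- ticket.close_job(): hands the job in; it is judged then, once.
Trained networks look in a picture, given as the dict that the camera call returned (one of the last four; its "shot" number tells which), for a name from the list of things; names that differ only in an ending like _2 or _b are one class to them, and where a whole thing is asked for, a point or a joint stands for the part that bears it (a point fixed in the world has none). Each returns a list of dicts, best first, with "conf" (0 to 1); they miss things now and then, are a little off and sometimes report something else, mostly with a low value. They report only what shows in the picture. A call takes as long as a camera call.
- models.look_for(picture, name): "bbox" ([centre column, centre row, width, height] in pixels, round what is visible of it).
- models.landmark_of(picture, name): "location" ([column, row] in pixels: a listed point, or the origin of a listed thing).
The state is a dict: "t": time; "qpos": joint angles; "qvel": joint speeds; "joint_torque": joint torques, N m; "ee_pos": TCP position; "orientation": TCP orientation; "ft_force": force on the tool from outside, world axes, zero at the start; "moment": the same for the moment, N m; "width": finger opening in mm; "grasp_force": force on a finger pad.
Only numpy, scipy, OpenCV 4.12 (cv2) and the standard library are available. Lean on these libraries where they do the work, as an engineer would, in place of code of your own. Each camera call takes 0.05 s, during which the arm holds its last target. There are 200 camera calls.

## Working session

There is one attempt and no reset: what is moved stays moved. The work goes in short steps, Python scripts to look and compute and a tool call to move; the robot and the scene stay as the last step left them, time stands still between calls to the robot, and variables do not carry over. Pictures are saved under pics/ and viewed, at most 14 in all, crops included, and the job is handed in when it is done.

Besides the shell and the picture viewer there is one more tool, called after "Emit:" by a JSON object that holds its "op" and its "data". play_rows: Moves the arm, as the interface text tells. Its arguments: {"type":"object","properties":{"dp":{"type":"array"},"yaw":{"type":"array"},"gripper":{"type":"number"}},"required":["dp","yaw"]}

```bash
mkdir -p pics; cat > h.py <<'E'
import numpy as np, cv2
from workcell import ctrl, viewer, ticket, models
def save(p,n): cv2.imwrite('pics/'+n,cv2.cvtColor(p['pixels'],cv2.COLOR_RGB2BGR))
def ray(p,u,v):
    d=np.array([(u-p['cx'])/p['fx'],-(v-p['cy'])/p['fy'],-1.]); T=np.array(p['T']); return T[:3,3],T[:3,:3]@d
def at_z(p,u,v,z):
    o,d=ray(p,u,v); return o+d*(z-o[2])/d[2]
def cloud(p):
    vv,uu=np.mgrid[0:480,0:640]; z=p['range_z']; T=np.array(p['T'])
    c=np.stack([(uu-p['cx'])/p['fx']*z,-(vv-p['cy'])/p['fy']*z,-z],-1)
    w=c@T[:3,:3].T+T[:3,3]; w[z<=0]=np.nan; return w
Z=dict(tin_mid=51,can_mid=55,bottle_mid=60,pulley_mid=26,tray=0,mat=0,seat=24,bearing=0,sander=0)
E
python3 - <<'E'
from h import *
for n in ['top','scene']:
    p=viewer.get_image(n); save(p,n+'0.png'); print(n,{k:p[k] for k in p if k not in('pixels','range_z')})
    np.savez('/tmp/%s0.npz'%n,**{k:v for k,v in p.items()})
    for k,z in Z.items():
        for r in models.landmark_of(p,k)[:2]: print(k,np.round(r['location']),round(r['conf'],2),np.round(at_z(p,*r['location'],z+(6 if k in('tin_mid','can_mid','bottle_mid') else 0)*0),0)[:2])
o=ctrl.get_obs(); print(o['ee_pos'],o['orientation'],o['width'])
E
```

```text
top {'fx': 622.6567233409512, 'fy': 622.6567233409512, 'cx': 330.4510549523186, 'cy': 242.8240896951917, 'T': array([[-2.56107767e-03,  9.88290207e-01, -1.52564435e-01,
         3.80877457e+02],
       [-9.99808334e-01,  4.30625370e-04,  1.95731701e-02,
        -8.49681181e+00],
       [ 1.94096704e-02,  1.52585322e-01,  9.88099683e-01,
         1.24518069e+03],
       [ 0.00000000e+00,  0.00000000e+00,  0.00000000e+00,
         1.00000000e+00]]), 'shot': 1}
tin_mid [105. 271.] 0.6 [511. 400.]
can_mid [176. 283.] 0.73 [488. 262.]
bottle_mid [136. 314.] 0.88 [427. 334.]
bottle_mid [223. 195.] 0.41 [658. 176.]
pulley_mid [147. 278.] 0.66 [499. 325.]
tray [144. 296.] 0.82 [467. 338.]
mat [313. 251.] 0.83 [557.   2.]
seat [471. 293.] 0.61 [ 470. -309.]
bearing [219. 190.] 0.79 [682. 194.]
sander [410. 190.] 0.71 [ 684. -196.]
scene {'fx': 488.9753366776356, 'fy': 488.9753366776356, 'cx': 327.7892114163881, 'cy': 239.0981109237411, 'T': array([[-6.25002596e-02, -8.09449709e-01,  5.83853480e-01,
         1.17703702e+03],
       [ 9.98044161e-01, -5.14241653e-02,  3.55444376e-02,
         3.60281633e+01],
       [ 1.25274322e-03,  5.84933093e-01,  8.11080580e-01,
         9.30837416e+02],
       [ 0.00000000e+00,  0.00000000e+00,  0.00000000e+00,
         1.00000000e+00]]), 'shot': 2}
tin_mid [509. 234.] 0.58 [505. 401.]
can_mid [445. 222.] 0.85 [483. 259.]
bottle_mid [476. 201.] 0.57 [420. 336.]
pulley_mid [472. 234.] 0.91 [491. 326.]
tray [468. 233.] 0.81 [467. 325.]
seat [203. 214.] 0.96 [ 470. -304.]
seat [509. 234.] 0.63 [482. 412.]
bearing [416. 309.] 0.88 [678. 195.]
sander [231. 307.] 0.89 [ 698. -200.]
[158.73828261 604.49071237 222.68165543] [4.02289942e-01 3.11570373e+00 5.21641162e-06] 87.59775382514565
```

View pics/top0.png

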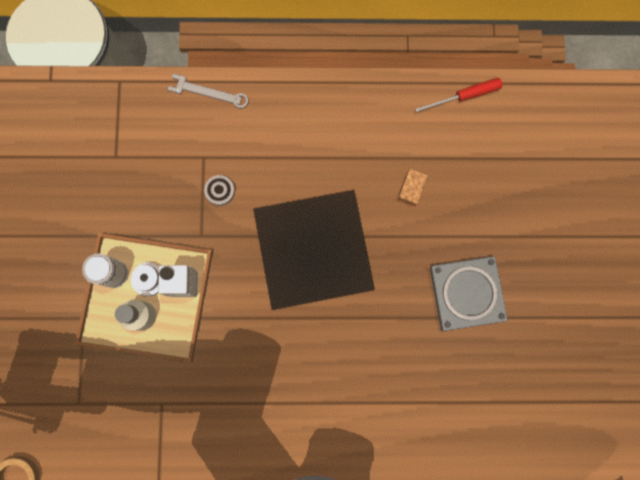

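View pics/scene0.png

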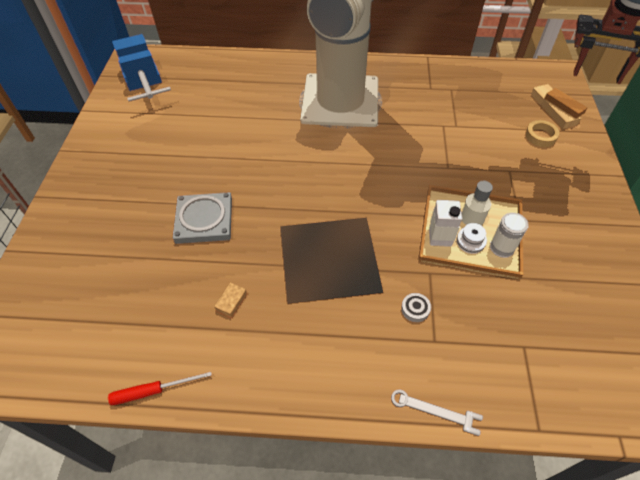

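```bash
python3 - <<'E'
from h import *
p={k:v for k,v in np.load('/tmp/top0.npz').items()}
w=cloud(p); f=w.reshape(-1,3)
def fit(n,c,r,zl,zh):
    m=(np.hypot(f[:,0]-c[0],f[:,1]-c[1])<r)&(f[:,2]>zl)&(f[:,2]<zh); q=f[m]
    h=cv2.minAreaRect(q[:,:2].astype(np.float32)); print(n,m.sum(),'mean',q.mean(0).round(1),'rect',np.round(h[0],1),np.round(h[1],1),round(h[2],1),'encl',np.round(cv2.minEnclosingCircle(q[:,:2].astype(np.float32)),1) if 0 else cv2.minEnclosingCircle(q[:,:2].astype(np.float32)))
fit('tin',(511,400),40,93,110)
fit('can',(488,262),42,102,114)
fit('cap',(488,262),42,116,130)
fit('bottlecap',(427,334),35,112,130)
fit('pulleytop',(499,325),32,38,52)
fit('mat',(557,2),170,2.5,12)
fit('seatstand',(470,-306),110,17,29)
fit('ring',(470,-306),65,29,37)
fit('bearing',(680,195),45,12,25)
fit('sander',(690,-198),55,15,28)
E
```

```text
tin 773 mean [510.4 395.6 101.5] rect [511.  396.4] [56.  55.6] 48.4 encl ((510.4371032714844, 396.7581481933594), 29.0555477142334)
can 649 mean [487.2 253.2 109.8] rect [489.9 257. ] [53.2 51.6] 89.8 encl ((489.8440856933594, 256.7637939453125), 35.05455780029297)
cap 150 mean [499.7 266.7 120.3] rect [494.4 263.8] [36.8 23.6] 30.8 encl ((492.42529296875, 266.8739013671875), 20.02053451538086)
bottlecap 301 mean [427.3 338.  120.1] rect [427.8 337.8] [32.6 32.4] 3.2 encl ((427.5625, 338.91497802734375), 17.57262420654297)
pulleytop 547 mean [499.  325.8  46.3] rect [499.5 326.1] [49.4 49. ] 31.6 encl ((499.61572265625, 326.6885681152344), 25.683395385742188)
mat 10597 mean [558.9   2.1   5. ] rect [558.1   2. ] [336.5 338. ] 55.9 encl ((556.9979858398438, 1.9639760255813599), 169.92259216308594)
seatstand 3625 mean [ 469.6 -304.    24.1] rect [ 470.7 -305.2] [130.  132.1] 8.6 encl ((470.55712890625, -304.8941955566406), 90.68992614746094)
ring 632 mean [ 470.1 -304.1   32.1] rect [ 473.4 -307. ] [116.1 112.8] 88.1 encl ((469.5337219238281, -304.39251708984375), 62.947265625)
bearing 681 mean [679.2 191.7  18.9] rect [679.8 191.8] [58.8 59.1] 84.6 encl ((680.0183715820312, 191.44866943359375), 30.55256462097168)
sander 618 mean [ 686.3 -199.8   22.3] rect [ 687.3 -200.2] [40.1 67.3] 68.7 encl ((686.2401733398438, -200.15899658203125), 37.4754524230957)
```

The top view shows the tray at left with the tin (98,269), bottle (130,316), pulley (146,278) and can (174,280). The mat is at (313,250), the stand ring at (470,293), the bearing at (219,190) and the sander at (413,187). The scene view agrees. Next I move above the tin, closing along the tray's x.

Emit:
{"op": "play_rows", "data": {"dp": [[30,-18,0],[30,-18,0],[30,-18,0],[30,-18,0],[30,-18,0],[30,-18,0],[30,-18,0],[30,-18,0]], "yaw": [-7,-7,-7,-7,-7,-7,-7,-7], "gripper": 0}}

```text
t: 1.67
ee_pos: [400.1, 459.5, 222.8]
orientation: [1.826, 2.557, 0.0]
ft_force: [-0.7, 1.1, 0.3]
width: 87.7
grasp_force: 0.0
```

Emit:
{"op": "play_rows", "data": {"dp": [[28,-16,-5],[28,-16,-5],[28,-16,-5],[28,-16,-5],[0,0,-3],[0,0,0],[0,0,0]], "yaw": [-7,-7,-7,-7,-0.5,0,0]}}

```text
t: 2.25
ee_pos: [510.2, 396.4, 199.4]
orientation: [-2.391, -2.037, 0.001]
ft_force: [0.3, 0.4, 0.1]
width: 87.3
grasp_force: 0.0
```

```bash
cat >> h.py <<'E'
from scipy.spatial.transform import Rotation as R
def st():
    o=ctrl.get_obs(); y=R.from_rotvec(o['orientation']).as_matrix()[:,1]
    print(round(o['t'],2),'tcp',np.round(o['ee_pos'],1),'closing yaw',round(np.degrees(np.arctan2(y[1],y[0])),1),'w',round(o['width'],1),'F',round(o['grasp_force'],1),np.round(o['ft_force'],1))
E
python3 -c "
from h import *
st()"
```

```text
2.25 tcp [510.2 396.4 199.4] closing yaw -9.1 w 87.3 F 0.0 [0.3 0.4 0.1]
```

Emit:
{"op": "play_rows", "data": {"dp": [[0,0,-35],[0,0,-35],[0,0,-35],[0,0,-20],[0,0,-15],[0,0,0],[0,0,0]], "yaw": [0,0,0,0,0,0,0]}}

```text
t: 2.83
ee_pos: [509.4, 397.2, 59.5]
orientation: [-2.39, -2.039, 0.002]
ft_force: [-0.0, -0.7, 0.5]
width: 88.1
grasp_force: 0.0
```

Emit:
{"op": "play_rows", "data": {"dp": [[0,0,0],[0,0,0],[0,0,0],[0,0,0],[0,0,0],[0,0,0],[0,0,0],[0,0,0]], "yaw": [0,0,0,0,0,0,0,0], "gripper": 1}}

```text
t: 3.5
ee_pos: [510.6, 396.7, 60.3]
orientation: [-2.393, -2.036, -0.0]
ft_force: [-3.7, 0.5, 5.9]
width: 54.4
grasp_force: 30.0
```

Emit:
{"op": "play_rows", "data": {"dp": [[0,0,15],[0,0,30],[0,0,35],[0,0,35],[0,0,25],[6.5,-20,0],[6.5,-32.5,0],[6.5,-32.5,0]], "yaw": [0,0,0,0,0,0,0,0]}}

```text
t: 4.17
ee_pos: [530.0, 311.0, 199.7]
orientation: [2.39, 2.038, 0.0]
ft_force: [-0.7, -0.6, -4.4]
width: 54.7
grasp_force: 30.0
```

Emit:
{"op": "play_rows", "data": {"dp": [[6.5,-32.5,0],[6.5,-32.5,0],[6.5,-32.5,0],[6.5,-32.5,0],[6.5,-32.5,0],[6.5,-32.5,0],[6.5,-32.5,0],[6.5,-12.5,0]], "yaw": [0,0,0,0,0,0,0,0]}}

```text
t: 4.83
ee_pos: [581.7, 67.6, 198.9]
orientation: [2.395, 2.033, -0.004]
ft_force: [-0.4, 0.2, -4.3]
width: 54.6
grasp_force: 30.0
```

Emit:
{"op": "play_rows", "data": {"dp": [[0,0,0],[0,0,-35],[0,0,-35],[0,0,-35],[0,0,-20],[0,0,-10],[0,0,-5],[0,0,0]], "yaw": [0,0,0,0,0,0,0,0]}}

```text
t: 5.5
ee_pos: [581.6, 72.3, 59.4]
orientation: [-2.391, -2.036, 0.002]
ft_force: [-0.3, -0.2, -3.9]
width: 54.4
grasp_force: 30.0
```

```bash
python3 -c "
from h import *
st()"
```

```text
5.5 tcp [581.6  72.3  59.4] closing yaw -9.2 w 54.4 F 30.0 [-0.3 -0.2 -3.9]
```

Emit:
{"op": "play_rows", "data": {"dp": [[0,0,-1.5],[0,0,0],[0,0,0]], "yaw": [0,0,0]}}

```text
t: 5.75
ee_pos: [583.1, 71.8, 59.2]
orientation: [2.392, 2.035, 0.003]
ft_force: [-0.8, -0.4, -3.4]
width: 54.9
grasp_force: 30.0
```

Emit:
{"op": "play_rows", "data": {"dp": [[0,0,0],[0,0,0],[0,0,0],[0,0,0],[0,0,0],[0,0,0]], "yaw": [0,0,0,0,0,0], "gripper": 0}}

```text
t: 6.25
ee_pos: [582.3, 71.5, 58.3]
orientation: [2.393, 2.036, 0.0]
ft_force: [0.4, 0.3, 0.3]
width: 87.2
grasp_force: 0.0
```

Emit:
{"op": "play_rows", "data": {"dp": [[0,0,20],[0,0,35],[0,0,35],[0,0,35],[0,0,16.8],[-12,24,0],[-16,32,0],[-16,32,0]], "yaw": [0,0,0,0,0,3,3,3]}}

```text
t: 6.92
ee_pos: [538.1, 159.9, 200.7]
orientation: [2.225, 2.217, 0.002]
ft_force: [1.8, -0.3, -0.0]
width: 87.9
grasp_force: 0.0
```

Emit:
{"op": "play_rows", "data": {"dp": [[-16,32,0],[-16,32,0],[-16.2,33.5,0],[0,0,0],[0,0,0]], "yaw": [0.2,0,0,0,0]}}

```text
t: 7.33
ee_pos: [489.2, 258.4, 200.0]
orientation: [2.218, 2.225, -0.0]
ft_force: [-0.2, -0.4, 0.1]
width: 87.5
grasp_force: 0.0
```

```bash
python3 -c "
from h import *
st()
p=viewer.get_image('scene'); save(p,'s1.png')"
```

```text
7.33 tcp [489.2 258.4 200. ] closing yaw 0.2 w 87.5 F 0.0 [-0.2 -0.4  0.1]
```

View pics/s1.png

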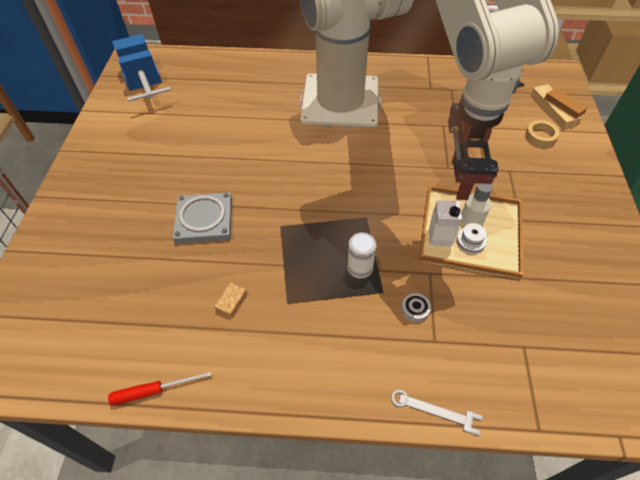

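The tin stands on the mat at (361,255), and the gripper is above the can.

Emit:
{"op": "play_rows", "data": {"dp": [[0,0,-35],[0,0,-35],[0,0,-35],[0,0,-20],[0,0,-15],[0,0,0],[0,0,0]], "yaw": [0,0,0,0,0,0,0]}}

```text
t: 7.97
ee_pos: [490.3, 255.6, 59.4]
orientation: [-2.223, -2.219, 0.003]
ft_force: [-0.1, -1.0, 0.2]
width: 87.8
grasp_force: 0.0
```

Emit:
{"op": "play_rows", "data": {"dp": [[0,0,0],[0,0,0],[0,0,0],[0,0,0],[0,0,0],[0,0,0],[0,0,0],[0,0,0]], "yaw": [0,0,0,0,0,0,0,0], "gripper": 1}}

```text
t: 8.63
ee_pos: [489.6, 257.1, 60.3]
orientation: [-2.221, -2.221, 0.001]
ft_force: [-3.5, 0.7, 5.4]
width: 52.3
grasp_force: 30.0
```

Emit:
{"op": "play_rows", "data": {"dp": [[0,0,15],[0,0,30],[0,0,35],[0,0,35],[0,0,25],[7,-20,0],[11,-32,0],[11,-32,0]], "yaw": [0,0,0,0,0,0,0,0]}}

```text
t: 9.3
ee_pos: [518.6, 172.6, 199.9]
orientation: [2.219, 2.224, -0.0]
ft_force: [0.3, 0.0, -5.9]
width: 51.7
grasp_force: 30.0
```

Emit:
{"op": "play_rows", "data": {"dp": [[11,-32,0],[11,-32,0],[11,-32,0],[11,-32,0],[11,-32,0],[11,-32,0],[10,-26,0],[4,-12,0]], "yaw": [0,0,0,0,0,0,0,0]}}

```text
t: 9.97
ee_pos: [599.4, -60.2, 199.0]
orientation: [2.224, 2.219, -0.002]
ft_force: [1.0, 0.1, -6.2]
width: 51.7
grasp_force: 30.0
```

Emit:
{"op": "play_rows", "data": {"dp": [[0,0,0],[0,0,-35],[0,0,-35],[0,0,-35],[0,0,-20],[0,0,-10],[0,0,-6.5],[0,0,0]], "yaw": [0,0,0,0,0,0,0,0]}}

```text
t: 10.63
ee_pos: [598.3, -56.1, 58.6]
orientation: [-2.22, -2.221, 0.002]
ft_force: [-0.2, 0.0, -5.2]
width: 51.7
grasp_force: 30.0
```

```bash
python3 -c "
from h import *
st()"
```

```text
10.63 tcp [598.3 -56.1  58.6] closing yaw 0.0 w 51.7 F 30.0 [-0.2  0.  -5.2]
```

Emit:
{"op": "play_rows", "data": {"dp": [[0,0,-0.5],[0,0,0],[0,0,0],[0,0,0],[0,0,0],[0,0,0]], "yaw": [0,0,0,0,0,0], "gripper": 0}}

```text
t: 11.13
ee_pos: [599.4, -57.0, 58.4]
orientation: [2.221, 2.221, 0.001]
ft_force: [-0.3, -0.0, 0.8]
width: 86.5
grasp_force: 0.0
```

Emit:
{"op": "play_rows", "data": {"dp": [[0,0,20],[0,0,35],[0,0,35],[0,0,35],[0,0,27],[-9,19,0],[-14,32,0],[-14,32,0]], "yaw": [0,0,0,0,0,0,0,0]}}

```text
t: 11.8
ee_pos: [562.1, 26.1, 210.9]
orientation: [2.223, 2.218, 0.002]
ft_force: [0.7, 0.2, -0.1]
width: 87.6
grasp_force: 0.0
```

Emit:
{"op": "play_rows", "data": {"dp": [[-14,33,0],[-14,33,0],[-14,33,0],[-14,33,0],[-14,33,0],[-14,33,0],[-14,33,0],[-14,33,0]], "yaw": [0,0,0,0,0,0,0,0]}}

```text
t: 12.47
ee_pos: [449.1, 291.5, 210.2]
orientation: [2.222, 2.221, 0.001]
ft_force: [0.9, 0.3, -0.3]
width: 87.9
grasp_force: 0.0
```

Emit:
{"op": "play_rows", "data": {"dp": [[-14,30,0],[-8.4,18,0],[0,0,0],[0,0,-40],[0,0,-40],[0,0,-27],[0,0,-15],[0,0,0]], "yaw": [0,0,0,0,0,0,0,0]}}

```text
t: 13.13
ee_pos: [425.9, 335.7, 84.7]
orientation: [-2.222, -2.22, 0.01]
ft_force: [-0.0, -0.8, -0.0]
width: 88.2
grasp_force: 0.0
```

Emit:
{"op": "play_rows", "data": {"dp": [[0,0,0],[0,0,0],[0,0,0]], "yaw": [0,0,0]}}

```text
t: 13.38
ee_pos: [428.8, 338.4, 89.5]
orientation: [2.222, 2.22, 0.004]
ft_force: [-0.1, 0.1, -0.9]
width: 87.7
grasp_force: 0.0
```

```bash
python3 -c "
from h import *
st()
p=viewer.get_image('scene'); save(p,'s2.png')"
```

```text
13.38 tcp [428.8 338.4  89.5] closing yaw -0.0 w 87.7 F 0.0 [-0.1  0.1 -0.9]
```

View pics/s2.png

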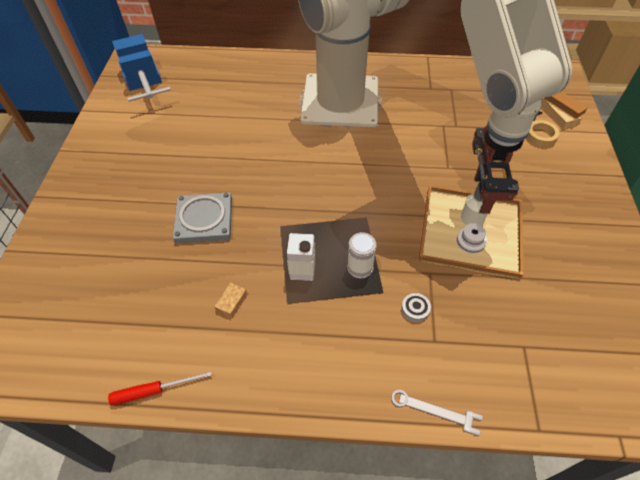

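The can (302,257) and tin (361,255) stand on the mat, and the fingers straddle the bottle cap. Now the bottle.

Emit:
{"op": "play_rows", "data": {"dp": [[0,0,0],[0,0,0],[0,0,0],[0,0,0],[0,0,0],[0,0,0],[0,0,0],[0,0,0]], "yaw": [0,0,0,0,0,0,0,0], "gripper": 1}}

```text
t: 14.1
ee_pos: [427.6, 338.0, 87.9]
orientation: [-2.222, -2.221, 0.0]
ft_force: [0.0, -0.4, 0.5]
width: 38.2
grasp_force: 0.0
```

Emit:
{"op": "play_rows", "data": {"dp": [[0,0,0],[0,0,0],[0,0,10],[0,0,25],[0,0,35],[0,0,35],[0,0,30],[0,0,0]], "yaw": [0,0,0,0,0,0,0,0]}}

```text
t: 14.77
ee_pos: [430.4, 340.1, 229.6]
orientation: [2.221, 2.22, 0.016]
ft_force: [1.7, 1.5, -1.5]
width: 33.5
grasp_force: 29.9
```

Emit:
{"op": "play_rows", "data": {"dp": [[4,-18,0],[7,-30,0],[7,-30,0],[7,-30,0],[7,-30,0],[7,-30,0],[7,-30,0],[7,-30,0]], "yaw": [0,0,0,0,0,0,0,0]}}

```text
t: 15.43
ee_pos: [479.9, 108.4, 222.3]
orientation: [-2.221, -2.221, 0.002]
ft_force: [1.1, 1.3, -2.0]
width: 33.3
grasp_force: 29.9
```

Emit:
{"op": "play_rows", "data": {"dp": [[7,-30,0],[7,-30,0],[5.4,-30,0],[4,-18,0],[0,-10,0],[0,0,0],[0,0,0]], "yaw": [0,0,0,0,0,0,0]}}

```text
t: 16.02
ee_pos: [503.3, -7.8, 222.5]
orientation: [-2.222, -2.219, 0.001]
ft_force: [0.7, 0.4, -2.4]
width: 33.5
grasp_force: 29.9
```

Emit:
{"op": "play_rows", "data": {"dp": [[0,0,-35],[0,0,-35],[0,0,-35],[0,0,-18],[0,0,-8],[0,0,-5],[0,0,0],[0,0,0]], "yaw": [0,0,0,0,0,0,0,0]}}

```text
t: 16.68
ee_pos: [504.9, -7.5, 88.0]
orientation: [2.22, 2.221, 0.002]
ft_force: [0.9, -0.7, -2.2]
width: 33.4
grasp_force: 30.0
```

```bash
python3 -c "
from h import *
st()"
```

```text
16.68 tcp [504.9  -7.5  88. ] closing yaw 0.0 w 33.4 F 30.0 [ 0.9 -0.7 -2.2]
```

Emit:
{"op": "play_rows", "data": {"dp": [[0,0,-1],[0,0,0],[0,0,0]], "yaw": [0,0,0]}}

```text
t: 16.93
ee_pos: [504.7, -8.0, 86.9]
orientation: [2.221, 2.22, 0.002]
ft_force: [-0.5, -0.7, -2.4]
width: 33.7
grasp_force: 30.0
```

Emit:
{"op": "play_rows", "data": {"dp": [[0,0,0],[0,0,0],[0,0,0],[0,0,0],[0,0,0],[0,0,0],[0,0,0],[0,0,0]], "yaw": [0,0,0,0,0,0,0,0], "gripper": 0}}

```text
t: 17.6
ee_pos: [504.0, -8.0, 85.9]
orientation: [-2.222, -2.221, 0.0]
ft_force: [-0.5, 1.1, 0.1]
width: 83.3
grasp_force: 0.0
```

Emit:
{"op": "play_rows", "data": {"dp": [[0,0,20],[0,0,30],[0,0,35],[0,0,15],[0,14,0],[0,32,0],[0,32,0],[0,32,0]], "yaw": [0,0,0,0,0,0,0,0]}}

```text
t: 18.27
ee_pos: [503.9, 102.9, 186.3]
orientation: [2.223, 2.219, 0.001]
ft_force: [0.4, -1.0, -0.2]
width: 87.7
grasp_force: 0.0
```

Emit:
{"op": "play_rows", "data": {"dp": [[0,32,0],[0,32,0],[-1,32,0],[-1,32,0],[-1,32,0],[-1.6,32,0],[0,22,0],[0,10,0]], "yaw": [0,0,0,0,0,0,0,0]}}

```text
t: 18.93
ee_pos: [499.1, 328.8, 185.9]
orientation: [-2.219, -2.224, -0.001]
ft_force: [-0.3, -0.4, -0.6]
width: 87.6
grasp_force: 0.0
```

```bash
python3 -c "
from h import *
st()
p=viewer.get_image('scene'); save(p,'s3.png')
w=cloud(p); f=w.reshape(-1,3)
for n,c,r,a,b in [('tin',(582,71),45,92,105),('can',(599,-57),45,100,112),('bot',(504,-8),30,110,125),('pul',(499,326),45,40,52)]:
  q=f[(np.hypot(*(f[:,:2]-c).T)<r)&(f[:,2]>a)&(f[:,2]<b)]
  if len(q)>5: print(n,len(q),np.round(cv2.minAreaRect(q[:,:2].astype(np.float32))[:2],1))
"
```

```text
18.93 tcp [499.1 328.8 185.9] closing yaw 0.1 w 87.6 F 0.0 [-0.3 -0.4 -0.6]
tin 502 [[585.   71.2]
 [ 55.8  55.5]]
can 452 [[601.  -56.5]
 [ 53.   55. ]]
bot 179 [[506.9  -7.5]
 [ 32.9  32.4]]
pul 336 [[501.1 324.9]
 [ 49.5  48.9]]
```

View pics/s3.png

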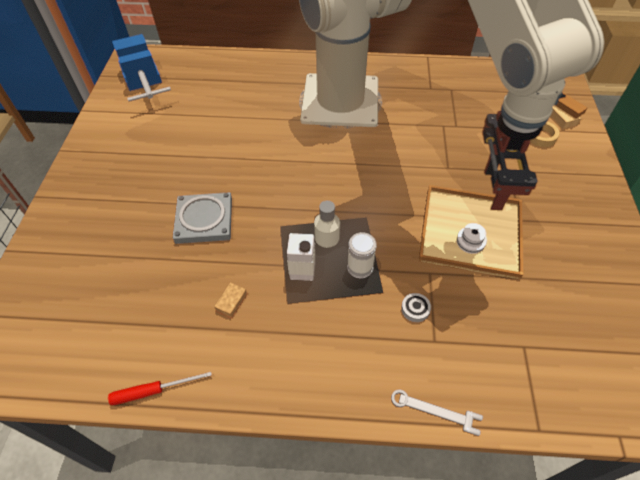

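All three stand on the mat: bottle (327,225), can (301,257), tin (361,255). Next I pick the pulley by its upper step.

Emit:
{"op": "play_rows", "data": {"dp": [[0,0,-35],[0,0,-35],[0,0,-35],[0,0,-25],[0,0,-15],[0,0,-10],[0,0,-5],[0,0,0]], "yaw": [0,0,0,0,0,0,0,0]}}

```text
t: 19.65
ee_pos: [499.3, 325.1, 25.4]
orientation: [-2.222, -2.22, 0.002]
ft_force: [-0.2, 0.2, -0.4]
width: 88.2
grasp_force: 0.0
```

Emit:
{"op": "play_rows", "data": {"dp": [[0,0,0],[0,0,0],[0,0,0],[0,0,0],[0,0,0],[0,0,0],[0,0,0],[0,0,0]], "yaw": [0,0,0,0,0,0,0,0], "gripper": 1}}

```text
t: 20.32
ee_pos: [499.2, 326.1, 26.3]
orientation: [-2.222, -2.221, 0.0]
ft_force: [-3.3, -0.4, 5.7]
width: 49.7
grasp_force: 30.0
```

Emit:
{"op": "play_rows", "data": {"dp": [[0,0,10],[0,0,25],[0,0,35],[0,0,35],[0,0,35],[0,0,20],[0,0,0],[0,0,0]], "yaw": [0,0,0,0,0,0,0,0]}}

```text
t: 20.98
ee_pos: [499.8, 326.2, 186.9]
orientation: [2.221, 2.221, 0.004]
ft_force: [-0.1, -0.3, -3.6]
width: 49.3
grasp_force: 30.0
```

Emit:
{"op": "play_rows", "data": {"dp": [[-1.5,-18,0],[-1.5,-30,0],[-1.5,-32,0],[-1.5,-32,0],[-1.5,-32,0],[-1.5,-32,0],[-1.5,-32,0],[-1.5,-32,0]], "yaw": [0,0,0,0,0,0,0,0]}}

```text
t: 21.65
ee_pos: [485.0, 83.6, 183.7]
orientation: [-2.22, -2.219, 0.006]
ft_force: [0.7, -0.8, -2.6]
width: 49.2
grasp_force: 30.0
```

Emit:
{"op": "play_rows", "data": {"dp": [[-1.5,-32,0],[-1.5,-32,0],[-1.5,-32,0],[-1.5,-32,0],[-1.5,-32,0],[-1.5,-32,0],[-1.5,-32,0],[-1.5,-32,0]], "yaw": [0,0,0,0,0,0,0,0]}}

```text
t: 22.32
ee_pos: [472.8, -171.4, 183.7]
orientation: [-2.219, -2.218, 0.003]
ft_force: [-0.2, 0.6, -3.9]
width: 49.8
grasp_force: 30.0
```

Emit:
{"op": "play_rows", "data": {"dp": [[-1.5,-32,0],[-1.5,-32,0],[-1.5,-32,0],[-0.7,-25,0],[0,-13.8,0],[0,0,0],[0,0,0],[0,0,0]], "yaw": [0,0,0,0,0,0,0,0]}}

```text
t: 22.98
ee_pos: [469.3, -303.4, 184.8]
orientation: [-2.219, -2.219, 0.0]
ft_force: [0.3, 0.3, -3.1]
width: 49.8
grasp_force: 30.0
```

Emit:
{"op": "play_rows", "data": {"dp": [[0,0,-35],[0,0,-35],[0,0,-30],[0,0,-15],[0,0,-10],[0,0,0],[0,0,0]], "yaw": [0,0,0,0,0,0,0]}}

```text
t: 23.57
ee_pos: [470.5, -304.1, 61.2]
orientation: [-2.22, -2.222, 0.0]
ft_force: [-0.6, 0.1, -2.2]
width: 49.2
grasp_force: 30.0
```

```bash
python3 -c "
from h import *
st()
p=viewer.get_image('scene'); save(p,'s4.png')"
```

```text
23.57 tcp [ 470.5 -304.1   61.2] closing yaw 0.0 w 49.2 F 30.0 [-0.6  0.1 -2.2]
```

View pics/s4.png

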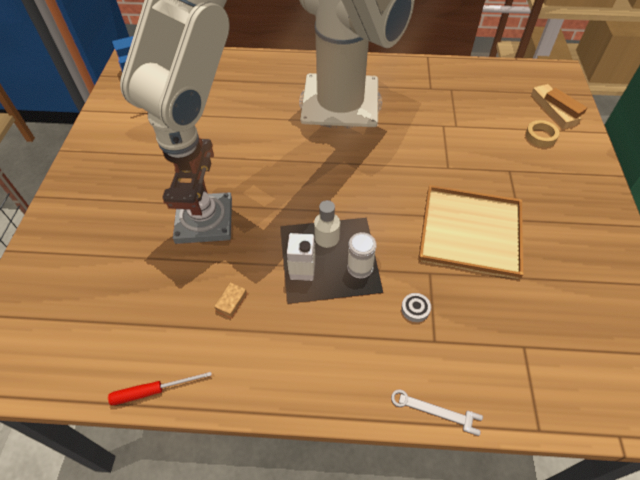

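The pulley hovers centred over the ring at about (203,215). I lower it and release.

Emit:
{"op": "play_rows", "data": {"dp": [[0,0,-8],[0,0,-5],[0,0,-3.5],[0,0,0],[0,0,0]], "yaw": [0,0,0,0,0]}}

```text
t: 24.03
ee_pos: [470.1, -304.8, 44.4]
orientation: [-2.222, -2.221, 0.0]
ft_force: [-0.4, 0.5, -2.4]
width: 49.4
grasp_force: 30.0
```

Emit:
{"op": "play_rows", "data": {"dp": [[0,0,0],[0,0,0],[0,0,0],[0,0,0],[0,0,0],[0,0,0],[0,0,0],[0,0,0]], "yaw": [0,0,0,0,0,0,0,0], "gripper": 0}}

```text
t: 24.7
ee_pos: [470.2, -304.8, 44.5]
orientation: [-2.222, -2.221, 0.0]
ft_force: [0.6, 0.9, 0.7]
width: 87.7
grasp_force: 0.0
```

Emit:
{"op": "play_rows", "data": {"dp": [[0,0,20],[0,0,35],[0,0,35],[0,0,35],[0,0,30.5],[0,20,0],[0,31,0],[0,31,0]], "yaw": [0,0,0,0,0,0,0,0]}}

```text
t: 25.37
ee_pos: [470.3, -222.6, 200.8]
orientation: [2.223, 2.218, 0.001]
ft_force: [0.1, 0.8, 0.1]
width: 87.5
grasp_force: 0.0
```

```bash
python3 -c "
from h import *
st()
p=viewer.get_image('scene')
w=cloud(p); f=w.reshape(-1,3)
for n,c,r,a,b in [('pultop',(470,-304),45,58,70),('ring',(470,-304),70,27,38),('stand',(470,-304),110,17,28)]:
  q=f[(np.hypot(*(f[:,:2]-c).T)<r)&(f[:,2]>a)&(f[:,2]<b)]
  if len(q)>5: print(n,len(q),np.round(cv2.minAreaRect(q[:,:2].astype(np.float32))[:2],1),q[:,2].mean(),q[:,2].std())
cv2.imwrite('pics/s5.png',cv2.resize(p['pixels'][150:310,130:410,::-1],None,fx=2.5,fy=2.5))"
```

```text
25.37 tcp [ 470.3 -222.6  200.8] closing yaw -0.1 w 87.5 F 0.0 [0.1 0.8 0.1]
pultop 312 [[ 472.1 -304.6]
 [  50.    48.8]] 63.03964416035242 1.8941241772420307
ring 471 [[ 476.  -307.9]
 [ 112.4  118.7]] 31.59193969575139 2.6752110129987985
stand 1419 [[ 472.4 -306.6]
 [ 136.3  131.1]] 23.229092154188056 2.2010448843931827
```

View pics/s5.png

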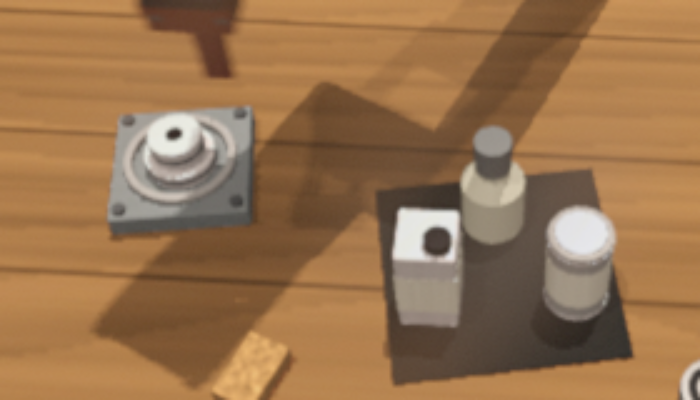

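The pulley lies flat in the ring (crop 175,145) and the containers are still on the mat. Next I return the bottle.

Emit:
{"op": "play_rows", "data": {"dp": [[4.5,28,0],[4.5,28,0],[4.5,28,0],[4.5,28,0],[4.5,28,0],[4.5,28,0],[4.5,28,0],[2.3,18.8,0]], "yaw": [0,0,0,0,0,0,0,0]}}

```text
t: 26.08
ee_pos: [504.2, -5.9, 200.0]
orientation: [-2.221, -2.222, -0.001]
ft_force: [-0.0, -0.7, -0.8]
width: 87.6
grasp_force: 0.0
```

Emit:
{"op": "play_rows", "data": {"dp": [[0,0,0],[0,0,0],[0,0,-35],[0,0,-35],[0,0,-25],[0,0,-12],[0,0,-7],[0,0,0]], "yaw": [0,0,0,0,0,0,0,0]}}

```text
t: 26.75
ee_pos: [503.0, -9.0, 84.7]
orientation: [-2.222, -2.219, 0.003]
ft_force: [-0.1, 0.0, -0.5]
width: 87.6
grasp_force: 0.0
```

Emit:
{"op": "play_rows", "data": {"dp": [[0,0,0],[0,0,0],[0,0,0],[0,0,0],[0,0,0],[0,0,0],[0,0,0],[0,0,0]], "yaw": [0,0,0,0,0,0,0,0], "gripper": 1}}

```text
t: 27.42
ee_pos: [504.0, -8.0, 86.1]
orientation: [2.221, 2.221, 0.0]
ft_force: [-0.0, -0.0, 0.0]
width: 38.2
grasp_force: 0.0
```

Emit:
{"op": "play_rows", "data": {"dp": [[0,0,0],[0,0,0],[0,0,10],[0,0,25],[0,0,35],[0,0,35],[0,0,32],[0,0,0]], "yaw": [0,0,0,0,0,0,0,0]}}

```text
t: 28.08
ee_pos: [507.3, -8.1, 229.4]
orientation: [2.216, 2.216, 0.011]
ft_force: [1.0, 0.5, -2.3]
width: 33.3
grasp_force: 30.0
```

Emit:
{"op": "play_rows", "data": {"dp": [[-4,18,0],[-7,30,0],[-7,30,0],[-7,30,0],[-7,30,0],[-7,30,0],[-7,30,0],[-7,30,0]], "yaw": [0,0,0,0,0,0,0,0]}}

```text
t: 28.75
ee_pos: [449.7, 221.0, 222.4]
orientation: [-2.221, -2.221, 0.002]
ft_force: [0.6, 0.6, -2.9]
width: 33.3
grasp_force: 30.0
```

Emit:
{"op": "play_rows", "data": {"dp": [[-7,30,0],[-7,30,0],[-5.4,30,0],[-4,18,0],[0,10,0],[0,0,0],[0,0,0]], "yaw": [0,0,0,0,0,0,0]}}

```text
t: 29.33
ee_pos: [427.3, 337.4, 222.4]
orientation: [2.221, 2.222, -0.002]
ft_force: [0.3, 0.4, -2.4]
width: 33.9
grasp_force: 30.0
```

Emit:
{"op": "play_rows", "data": {"dp": [[0,0,-35],[0,0,-35],[0,0,-35],[0,0,-17],[0,0,-8],[0,0,-4.5],[0,0,0],[0,0,0]], "yaw": [0,0,0,0,0,0,0,0]}}

```text
t: 30.0
ee_pos: [428.7, 337.9, 89.6]
orientation: [2.222, 2.22, 0.003]
ft_force: [0.2, 0.2, -2.2]
width: 33.4
grasp_force: 30.0
```

```bash
python3 -c "
from h import *
st()"
```

```text
30.0 tcp [428.7 337.9  89.6] closing yaw -0.1 w 33.4 F 30.0 [ 0.2  0.2 -2.2]
```

Emit:
{"op": "play_rows", "data": {"dp": [[0,0,-0.5],[0,0,0],[0,0,0]], "yaw": [0,0,0]}}

```text
t: 30.25
ee_pos: [428.0, 338.1, 88.6]
orientation: [2.222, 2.221, 0.002]
ft_force: [0.6, -0.6, -2.2]
width: 33.4
grasp_force: 30.0
```

Emit:
{"op": "play_rows", "data": {"dp": [[0,0,0],[0,0,0],[0,0,0],[0,0,0],[0,0,0],[0,0,0],[0,0,0],[0,0,0]], "yaw": [0,0,0,0,0,0,0,0], "gripper": 0}}

```text
t: 30.92
ee_pos: [427.6, 338.0, 87.9]
orientation: [2.222, 2.221, -0.0]
ft_force: [0.7, 0.8, -0.7]
width: 83.6
grasp_force: 0.0
```

Emit:
{"op": "play_rows", "data": {"dp": [[0,0,22],[0,0,40],[0,0,40],[0,0,20],[9,-19,0],[14,-32,0],[14,-32,0],[14,-32,0]], "yaw": [0,0,0,0,0,0,0,0]}}

```text
t: 31.58
ee_pos: [478.8, 222.0, 210.3]
orientation: [2.22, 2.223, 0.001]
ft_force: [-0.2, -0.7, -0.2]
width: 87.8
grasp_force: 0.0
```

Emit:
{"op": "play_rows", "data": {"dp": [[14,-32,0],[14,-32,0],[14,-32,0],[14,-32,0],[14,-32,0],[14,-32,0],[14,-32,0],[14,-32,0]], "yaw": [0,0,0,0,0,0,0,0]}}

```text
t: 32.25
ee_pos: [590.9, -34.8, 210.0]
orientation: [-2.222, -2.221, 0.0]
ft_force: [0.9, 0.6, -0.2]
width: 88.0
grasp_force: 0.0
```

Emit:
{"op": "play_rows", "data": {"dp": [[8.4,-24,0],[0,0,0],[0,0,0],[0,0,0],[0,0,0]], "yaw": [0,0,0,0,0]}}

```text
t: 32.67
ee_pos: [598.4, -55.9, 209.8]
orientation: [-2.22, -2.222, 0.0]
ft_force: [0.5, -0.1, -0.5]
width: 88.3
grasp_force: 0.0
```

```bash
python3 -c "
from h import *
st()
p=viewer.get_image('scene'); save(p,'s6.png')"
```

```text
32.67 tcp [598.4 -55.9 209.8] closing yaw 0.0 w 88.3 F 0.0 [ 0.5 -0.1 -0.5]
```

View pics/s6.png

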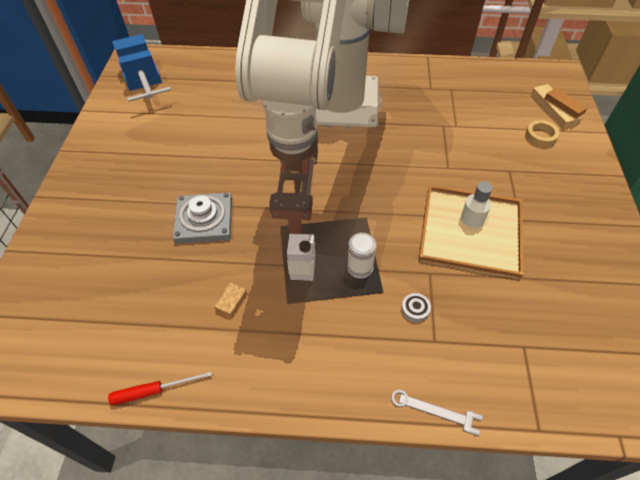

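The bottle is back at (476,208) in the tray, upright. Now the can.

Emit:
{"op": "play_rows", "data": {"dp": [[0,0,-35],[0,0,-35],[0,0,-35],[0,0,-25],[0,0,-15],[0,0,-7],[0,0,0],[0,0,0]], "yaw": [0,0,0,0,0,0,0,0]}}

```text
t: 33.38
ee_pos: [599.3, -56.4, 58.5]
orientation: [2.22, 2.222, 0.0]
ft_force: [0.2, -0.3, 0.1]
width: 87.6
grasp_force: 0.0
```

Emit:
{"op": "play_rows", "data": {"dp": [[0,0,0],[0,0,0],[0,0,0],[0,0,0],[0,0,0],[0,0,0],[0,0,0],[0,0,0]], "yaw": [0,0,0,0,0,0,0,0], "gripper": 1}}

```text
t: 34.05
ee_pos: [599.0, -57.1, 58.3]
orientation: [2.222, 2.221, 0.0]
ft_force: [-3.8, 0.0, 4.5]
width: 51.3
grasp_force: 30.0
```

Emit:
{"op": "play_rows", "data": {"dp": [[0,0,15],[0,0,30],[0,0,35],[0,0,35],[0,0,27],[-7,20,0],[-11,32,0],[-11,32,0]], "yaw": [0,0,0,0,0,0,0,0]}}

```text
t: 34.72
ee_pos: [569.1, 27.2, 199.6]
orientation: [-2.224, -2.218, 0.001]
ft_force: [0.4, 0.9, -5.7]
width: 52.0
grasp_force: 30.0
```

Emit:
{"op": "play_rows", "data": {"dp": [[-11,32,0],[-11,32,0],[-11,32,0],[-11,32,0],[-11,32,0],[-11,32,0],[-10,26,0],[-4,12,0]], "yaw": [0,0,0,0,0,0,0,0]}}

```text
t: 35.38
ee_pos: [487.8, 259.4, 198.9]
orientation: [-2.218, -2.222, 0.003]
ft_force: [0.1, -0.2, -5.9]
width: 51.7
grasp_force: 30.0
```

Emit:
{"op": "play_rows", "data": {"dp": [[0,0,0],[0,0,-35],[0,0,-35],[0,0,-35],[0,0,-20],[0,0,-9],[0,0,-5.5],[0,0,0]], "yaw": [0,0,0,0,0,0,0,0]}}

```text
t: 36.05
ee_pos: [489.9, 256.0, 60.7]
orientation: [-2.222, -2.22, 0.003]
ft_force: [-0.4, -0.2, -5.7]
width: 51.9
grasp_force: 30.0
```

```bash
python3 -c "
from h import *
st()"
```

```text
36.05 tcp [489.9 256.   60.7] closing yaw -0.0 w 51.9 F 30.0 [-0.4 -0.2 -5.7]
```

Emit:
{"op": "play_rows", "data": {"dp": [[0,0,-0.5],[0,0,0],[0,0,0]], "yaw": [0,0,0]}}

```text
t: 36.3
ee_pos: [490.8, 257.1, 60.7]
orientation: [2.222, 2.22, 0.002]
ft_force: [-0.2, 0.3, -6.0]
width: 52.0
grasp_force: 30.0
```

Emit:
{"op": "play_rows", "data": {"dp": [[0,0,0],[0,0,0],[0,0,0],[0,0,0],[0,0,0],[0,0,0],[0,0,0]], "yaw": [0,0,0,0,0,0,0], "gripper": 0}}

```text
t: 36.88
ee_pos: [490.0, 257.0, 60.0]
orientation: [2.222, 2.221, 0.0]
ft_force: [-0.5, -0.2, -0.6]
width: 87.7
grasp_force: 0.0
```

Emit:
{"op": "play_rows", "data": {"dp": [[0,0,20],[0,0,35],[0,0,35],[0,0,35],[0,0,15],[12,-24,0],[16,-32,0],[16,-32,0]], "yaw": [0,0,0,0,0,-3,-3,-3]}}

```text
t: 37.55
ee_pos: [534.4, 168.7, 200.7]
orientation: [2.389, 2.039, 0.002]
ft_force: [0.6, 0.3, 0.7]
width: 88.1
grasp_force: 0.0
```

Emit:
{"op": "play_rows", "data": {"dp": [[16,-32,0],[16,-32,0],[16.2,-33.5,0],[0,0,0],[0,0,0],[0,0,0]], "yaw": [-0.2,0,0,0,0,0]}}

```text
t: 38.05
ee_pos: [581.7, 71.7, 199.7]
orientation: [-2.393, -2.035, 0.001]
ft_force: [0.4, 0.4, 0.0]
width: 87.6
grasp_force: 0.0
```

Emit:
{"op": "play_rows", "data": {"dp": [[0,0,-35],[0,0,-35],[0,0,-35],[0,0,-20],[0,0,-12],[0,0,-5],[0,0,0],[0,0,0]], "yaw": [0,0,0,0,0,0,0,0]}}

```text
t: 38.72
ee_pos: [582.9, 72.1, 59.0]
orientation: [2.391, 2.036, 0.002]
ft_force: [0.5, -1.1, 0.2]
width: 87.8
grasp_force: 0.0
```

Emit:
{"op": "play_rows", "data": {"dp": [[0,0,0],[0,0,0],[0,0,0],[0,0,0],[0,0,0],[0,0,0],[0,0,0],[0,0,0]], "yaw": [0,0,0,0,0,0,0,0], "gripper": 1}}

```text
t: 39.38
ee_pos: [582.6, 71.5, 58.4]
orientation: [2.392, 2.035, 0.001]
ft_force: [1.1, -0.8, 3.7]
width: 54.6
grasp_force: 30.0
```

```bash
python3 -c "
from h import *
st()
p=viewer.get_image('scene'); save(p,'s7.png')"
```

```text
39.38 tcp [582.6  71.5  58.4] closing yaw -9.2 w 54.6 F 30.0 [ 1.1 -0.8  3.7]
```

View pics/s7.png

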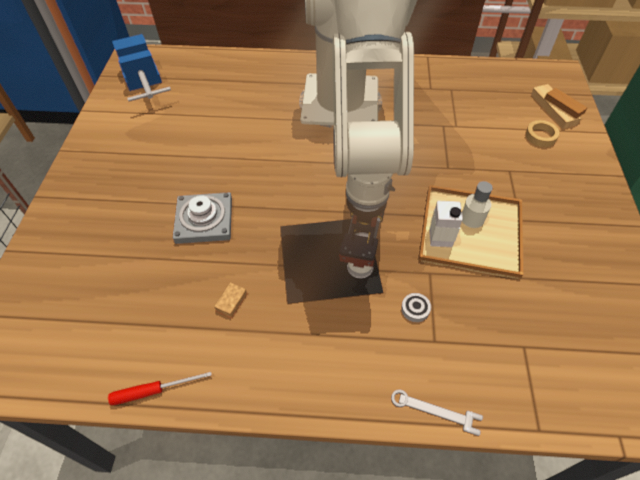

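The can is back at (446,223), and the tin is gripped.

Emit:
{"op": "play_rows", "data": {"dp": [[0,0,15],[0,0,30],[0,0,35],[0,0,35],[0,0,27],[-6.5,20,0],[-6.5,32.5,0],[-6.5,32.5,0]], "yaw": [0,0,0,0,0,0,0,0]}}

```text
t: 40.1
ee_pos: [561.9, 156.5, 199.9]
orientation: [-2.395, -2.033, 0.001]
ft_force: [0.8, -0.9, -3.6]
width: 54.6
grasp_force: 30.0
```

Emit:
{"op": "play_rows", "data": {"dp": [[-6.5,32.5,0],[-6.5,32.5,0],[-6.5,32.5,0],[-6.5,32.5,0],[-6.5,32.5,0],[-6.5,32.5,0],[-6.5,32.5,0],[-6.5,12.5,0]], "yaw": [0,0,0,0,0,0,0,0]}}

```text
t: 40.77
ee_pos: [509.4, 400.0, 198.9]
orientation: [-2.39, -2.037, 0.001]
ft_force: [0.6, -0.3, -3.2]
width: 54.9
grasp_force: 30.0
```

Emit:
{"op": "play_rows", "data": {"dp": [[0,0,0],[0,0,-35],[0,0,-35],[0,0,-35],[0,0,-20],[0,0,-9],[0,0,-5.5],[0,0,0]], "yaw": [0,0,0,0,0,0,0,0]}}

```text
t: 41.43
ee_pos: [510.6, 395.3, 60.9]
orientation: [2.393, 2.035, -0.003]
ft_force: [0.5, 0.1, -4.1]
width: 54.6
grasp_force: 30.0
```

Emit:
{"op": "play_rows", "data": {"dp": [[0,0,-0.7],[0,0,0],[0,0,0]], "yaw": [0,0,0]}}

```text
t: 41.68
ee_pos: [511.3, 396.5, 60.5]
orientation: [2.393, 2.035, 0.002]
ft_force: [0.4, 0.7, -3.2]
width: 54.8
grasp_force: 30.0
```

```bash
python3 -c "
from h import *
st()"
```

```text
41.68 tcp [511.3 396.5  60.5] closing yaw -9.2 w 54.8 F 30.0 [ 0.4  0.7 -3.2]
```

Emit:
{"op": "play_rows", "data": {"dp": [[0,0,0],[0,0,0],[0,0,0],[0,0,0],[0,0,0],[0,0,0],[0,0,0]], "yaw": [0,0,0,0,0,0,0], "gripper": 0}}

```text
t: 42.27
ee_pos: [510.7, 396.6, 59.8]
orientation: [-2.393, -2.036, -0.0]
ft_force: [0.2, -0.7, 1.0]
width: 87.6
grasp_force: 0.0
```

Emit:
{"op": "play_rows", "data": {"dp": [[0,0,20],[0,0,35],[0,0,35],[0,0,35],[0,0,25],[-15,30,0],[-15,30,0],[-15,30,0]], "yaw": [0,0,0,0,0,0,0,0]}}

```text
t: 42.93
ee_pos: [465.7, 487.3, 210.9]
orientation: [-2.394, -2.034, -0.003]
ft_force: [0.3, -0.6, -0.3]
width: 88.2
grasp_force: 0.0
```

Emit:
{"op": "play_rows", "data": {"dp": [[-20,30,0],[-20,30,0],[-20,30,0],[0,0,0],[0,0,0],[0,0,0]], "yaw": [0,0,0,0,0,0]}}

```text
t: 43.43
ee_pos: [405.6, 576.1, 209.4]
orientation: [2.391, 2.036, -0.001]
ft_force: [0.1, 0.5, 0.2]
width: 87.4
grasp_force: 0.0
```

```bash
python3 - <<'E'
from h import *
st(); p=viewer.get_image('top'); f=cloud(p).reshape(-1,3); save(p,'t8.png')
for n,c,r,a,b in [('tin',(511,396),40,93,110),('can',(490,257),42,102,114),('bot',(427.6,338),35,112,130),('pul',(470,-304),45,58,70),('bearing',(680,195),45,12,25),('sander',(690,-198),55,15,28)]:
  q=f[(np.hypot(*(f[:,:2]-c).T)<r)&(f[:,2]>a)&(f[:,2]<b)]
  print(n,len(q),np.round(cv2.minAreaRect(q[:,:2].astype(np.float32))[:2],1) if len(q)>5 else '')
E
```

```text
43.43 tcp [405.6 576.1 209.4] closing yaw -9.2 w 87.4 F 0.0 [0.1 0.5 0.2]
tin 771 [[512.3 395.9]
 [ 55.1  57. ]]
can 637 [[491.7 257.9]
 [ 53.4  51.3]]
bot 298 [[429.4 338.3]
 [ 33.2  32.1]]
pul 540 [[ 471.6 -303.4]
 [  48.2   50.2]]
bearing 686 [[679.7 192. ]
 [ 59.   58.6]]
sander 629 [[ 687.2 -200. ]
 [  40.    66.1]]
```

View pics/t8.png

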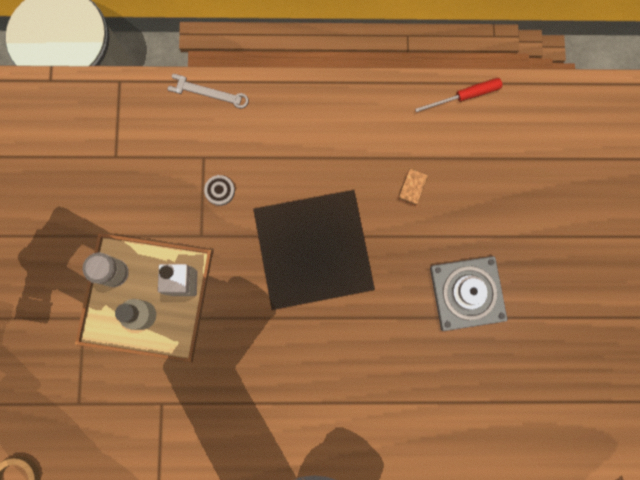

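The tin (100,269), can (173,279) and bottle (132,315) are back within 2 mm of their starting spots. The pulley is in the ring at (471,292), and the bearing and sander have not moved.

```bash
python3 -c "
from h import *
print(ticket.close_job())"
```

```text
the job is handed in; nothing more can be done
None
```

The job is handed in, with no verdict returned: the pulley lies wide step down inside the ring, the three containers are upright within about 2 mm of their starting spots, and the bearing and sanding block are undisturbed.

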